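Switch off the shaker and present its offset tube carrier level over the spindle

ROBOT

A 6-joint arm with a two-finger parallel gripper is mounted at the origin on the work surface. World frame = base frame: x ahead of the robot, y to its left, z up, the work surface at z = 0. Lengths are in mm, angles in rad, forces in N, time in s.
With the tool pointing down it reaches from about 350 to 775 mm from the base axis. Payload 7.3 kg.
Tool frame: the origin (TCP) lies between the finger pads; the fingertips stand 14 mm ahead of it and the grasp point (between the pads) lies 5 mm behind it; y points along the fingers, z is the direction in which the jaws open and shut, and the axes are right-handed (so a half turn about y gives the same grasp; the last joint's range is limited). The gripper opens to 92 mm and grips with 3 to 60 N. Pads are 19 mm wide; open, the fingers measure 130 mm over their backs; the gripper's body (75 mm by 190 mm) begins 47 mm behind the grasp point.
Start: joints at [0.959, 0.342, 1.524, -0, 1.275, -0.146], TCP at [235.786, 469.093, 240.741] pointing down, gripper open.
Joint ranges: [-2.53, 2.53], [-0.77, 2.02], [0.04, 2.7], [-1, 4.14], [0.28, 2.66], [-3.11, 3.11]. Speed limits (rad/s): [2.57, 2.57, 3.14, 3.14, 3.14, 3.14].

INTERFACE

Orientations are given as [roll, pitch, yaw] about the fixed x, y, z axes, in that order (R = Rz(yaw) Ry(pitch) Rx(roll)).
In Python, from plant import bot, vision, order gives the robot as it stands.
- The arm moves only by the tool apply_moves, never from a script. Its argument "rows" is a list of rows, each a list of 3 entries, a list of its own where there are three numbers: the shift along the tool's x, y, z in cm, then the turn about the tool's y in rad, then the finger opening in cm, from 0 to 9.18. A call has 1 to 5 rows; each row is the pose to reach, as a shift and turn from the pose measured when the call began, along the tool's axes at that moment; what a row does not reach only later rows make up. A row lasts 1/8 s, in which the tool goes at most 62.5 mm and 10.7 degrees, less where a joint would pass 70% of its speed; a pose out of reach is approached as far as the arm can. A call with a gripper value outside its range is refused whole. The fingers move at their own pace and stop on an object; the grip force is fixed at half the most. Time passes only in rows, so rows that repeat a pose let the fingers close. It gives the time, the measured TCP pose, the force and the opening at its end, in the units of the state.
- bot.get_obs(): the state, without advancing time (a new reading comes with each control period).
- vision.capture(name): name is "scene" or "top" or "wrist"; returns the picture (420x560x3 uint8, red, green, blue); there is no depth.
- vision.camera_info(name): a dict with "mtx" (3x3 intrinsics, pixels), "rvec" (rotation vector, rad) and "tvec" (3), from world to camera coordinates, as OpenCV has them. Camera axes: x right, y down, z forward; pixel columns grow to the right and rows downward; lengths in mm; the calibration is good to about 2 mm. A picture is of the moment at which its call begins: read the wrist's pose just before it. camera_info takes no time and is no camera call; for the wrist camera it gives the pose at the moment of the call.
- order.close_job(): hands the job in, once; it reports no verdict.
The state is a dict: "time": time; "joint_positions": joint angles; "dq": joint speeds; "tau": joint torques, N m; "tool_pos": TCP position; "tcp_rot": TCP orientation; "contact_force": force on the tool from outside, world axes, zero at the start; "moment": the same for the moment, N m; "grip_width": finger opening in mm.
Only numpy, scipy, OpenCV 4.12 (cv2) and the standard library are available. Lean on these libraries where they do the work, as an engineer would, in place of code of your own. Each camera call takes 0.05 s, during which the arm holds its last target.

TASK

Switch the shaker off first: turn the red handle of its rotary isolator clockwise all the way to the off stop. Then pick up the offset tube carrier by its balance point on the bar and bring it over the shaker, level, with the steel hub right above the spindle and the orange rack right above the cradle, the hub's underside about 4 cm above the tip of the spindle. Finish while holding it there, still and level: do not set it down or let go, and leave everything else on the bench where it stands.

Things in the scene. Friction and masses are not known exactly. Their poses are not given: they have to be found in the camera images.
- isolator_handle (a joint): Turn of the red isolator handle in rad: 0 is on (handle along its box's x axis), 1.3 is the off stop, growing clockwise seen from above; it starts at the on end. Over-centre: a spring (up to about 0.07 N m) pulls it to the nearer end; let go beyond about 1.0 it snaps to off, below about 0.3 back to on, between them it may stay.
- handle_grip (a point): On the turning axis of the isolator handle, half-way up its grip, 83.5 mm above the bench. Grip: red upright bar 64 mm long (this point's x axis, turns with it), 14 wide, 28 tall, 12 mm above the top of its fixed grey box (100 x 100 x 55 mm tall). On the yellow dial the green tick is on, the red one off; the bar's white mark points to them. The box stands left or right of the shaker.
- balance (a point): Balance point of the loose tube carrier (0.4 to 0.65 kg), at mid-height of its aluminium bar, 29 mm above the carrier's flat underside. Bar: 16 mm wide, 18 tall, 115 long, bare. x axis: along the bar from hub to rack, z up; hub centre at x = -54 mm, rack centre at +116 mm, so NOT mid-bar but 29 mm from the hub's rim. Grip the bar there, within about 15 mm, across its width.
- hub_bottom (a point): Underside centre of the carrier's heavy steel hub (50 mm across, 40 mm tall, upright 20 mm bore). Axes as for balance. At the start the carrier lies flat on the bench, on the other side of the shaker from the isolator.
- rack_bottom (a point): Underside centre of the carrier's light orange tube rack (60 mm along the bar, 50 mm across, 40 mm tall). Axes as for balance.
- spindle_tip (a point): Top centre of the upright steel spindle (16 mm across, 25 mm tall) of the fixed shaker, 95 mm above the bench. The shaker is a grey box 250 x 150 mm with a dark deck 70 mm above the bench. x axis: along the shaker from spindle to cradle; z up.
- cradle (a point): Centre of the cradle's floor on the shaker deck, 70 mm above the bench, 170 mm from the spindle (the same distance as hub to rack). The cradle is two aluminium cheeks 60 mm apart, tops 91 mm above the bench, with a black rubber pad between them. Axes as for spindle_tip.
- green_rack: Bystander: green tube rack, 100 x 190 x 28 mm, loose. Origin at the centre of its underside.
- red_rack: Bystander: red tube rack, 100 x 190 x 28 mm, loose. Origin at the centre of its underside.
- tip_box: Bystander: blue tip box, 85 x 120 x 55 mm, loose. Origin at the centre of its underside.
- well_plate: Bystander: flat blue well plate, 85 x 125 x 15 mm, loose. Origin at the centre of its underside.
- amber_bottle: Bystander: amber bottle, 56 mm across, 110 mm tall, loose. Origin at the centre of its underside.
- white_jar: Bystander: small white jar with a blue cap, 48 mm across, 50 mm tall, loose. Origin at the centre of its underside.
- cryo_box: Bystander: small square box with a purple lid, 77 x 77 x 50 mm, loose. Origin at the centre of its underside.
Not all that is in view belongs to the job. Leave any pink or turquoise look-alike of the part that bears isolator_handle alone. What is shaped like the part that bears balance but purple is not meant.

How it is judged (in metres and radians):
On the way, in this order (a step that is already met when the one before it is completed fails the run):
1. the isolator handle is turned to off (value of joint isolator_handle above 1.15 rad), for 0.2 s.
2. the carrier is lifted off the bench, the isolator staying off (value of joint isolator_handle above 1.15 rad and height (world z) of balance above 0.08 m and contact force between the fingers and carrier above 1 N), for 0.2 s.
At the end, for the whole second after the job is handed in: Isolator off (above 1.15 rad); carrier held still, gripped within 18 mm of its balance point, level within 5 deg, hub within 15 mm of the spindle and rack within 20 mm of the cradle in plan, hub underside 20 to 70 mm above the spindle tip, not touching the shaker (value of joint isolator_handle above 1.15 rad and horizontal distance between hub_bottom and spindle_tip below 0.015 m and horizontal distance between rack_bottom and cradle below 0.02 m and height (world z) of hub_bottom between 0.115 and 0.165 m and angle between balance's own z axis and vertical below 0.087 rad and horizontal distance between the grasp point and balance below 0.018 m and contact force between the fingers and carrier above 1 N and contact force between carrier and shaker below 0.1 N and linear speed of carrier below 0.03 m/s); the arm keeps its last pose, push and grip.
It fails at once if a bystander is moved by more than 3 cm (distance of any of green_rack, red_rack, tip_box, well_plate, amber_bottle, white_jar, cryo_box from where it was at the start of the episode above 0.03 m).
It also fails if it takes over 54 s, if anything falls off the work surface, if the arm or the gripper's body presses on something with over 40 N, if the wrist force passes 120 N, or if a joint passes its speed limit or range.

## Working session

There is one attempt and no reset: what is moved stays moved. The work goes in short steps, Python scripts to look and compute and a tool call to move; the robot and the scene stay as the last step left them, time stands still between calls to the robot, and variables do not carry over. Pictures are saved under pics/ and viewed, and the job is handed in when it is done.

Besides the shell and the picture viewer there is one more tool, called after "Request:" as a command line: name --argument value ..., lists and objects as JSON in quotes. apply_moves: Moves the arm, as the interface text tells. Its arguments: {"type":"object","properties":{"rows":{"type":"array","items":{"type":"array"}}},"required":["rows"]}

```bash
mkdir -p pics; ls; python3 - <<'E'
from plant import bot, vision, order
import cv2
print(bot.get_obs())
for n in ["scene","top","wrist"]:
    cv2.imwrite(f"pics/{n}0.png",cv2.resize(vision.capture(n)[:,:,::-1],(800,600),interpolation=cv2.INTER_CUBIC))
    print(n,vision.camera_info(n))
E
```

```text
pics
{'time': 0.0, 'joint_positions': array([ 9.59011497e-01,  3.42719687e-01,  1.52503879e+00,  9.42230691e-06,
        1.27540255e+00, -1.46004338e-01]), 'dq': array([-1.50683453e-03, -7.53482491e-05, -2.03015204e-03, -7.34164344e-05,
       -1.33776272e-03,  6.09813416e-04]), 'tau': array([ 4.00358276e-04, -4.31237805e+01, -2.44218779e+01,  7.20829703e-02,
        5.61530620e-02, -1.64048947e-04]), 'tool_pos': array([235.53742939, 468.75426108, 240.03892988]), 'tcp_rot': array([-1.57234670e+00,  2.37089997e-04, -4.65783425e-01]), 'contact_force': array([0.13225259, 0.38645902, 0.57563147]), 'moment': array([-0.00162414, -0.01432071,  0.05124532]), 'grip_width': 91.7488732039537}
scene {'mtx': array([[446.94286681,   0.        , 281.94704874],
       [  0.        , 446.94286681, 211.16936876],
       [  0.        ,   0.        ,   1.        ]]), 'rvec': array([ 2.11256997,  0.67726057, -0.37542568]), 'tvec': array([-358.70885329,  -67.52224792, 1769.92864176])}
top {'mtx': array([[433.49883527,   0.        , 279.69024981],
       [  0.        , 433.49883527, 199.59498263],
       [  0.        ,   0.        ,   1.        ]]), 'rvec': array([ 2.15892815, -2.11738909,  0.13469771]), 'tvec': array([   3.75618221,  498.53796068, 1410.96475121])}
wrist {'mtx': array([[305.2971464 ,   0.        , 277.28480643],
       [  0.        , 305.2971464 , 204.96825499],
       [  0.        ,   0.        ,   1.        ]]), 'rvec': array([-2.44599968, -1.50745793, -0.23062422]), 'tvec': array([-523.98632354,  -38.69858846,  391.44352543])}
```

View pics/top0.png

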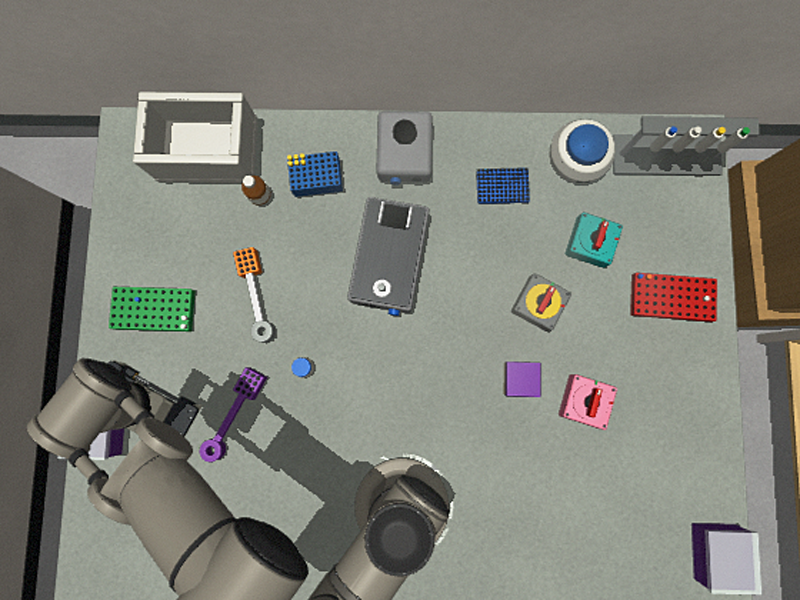

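View pics/scene0.png

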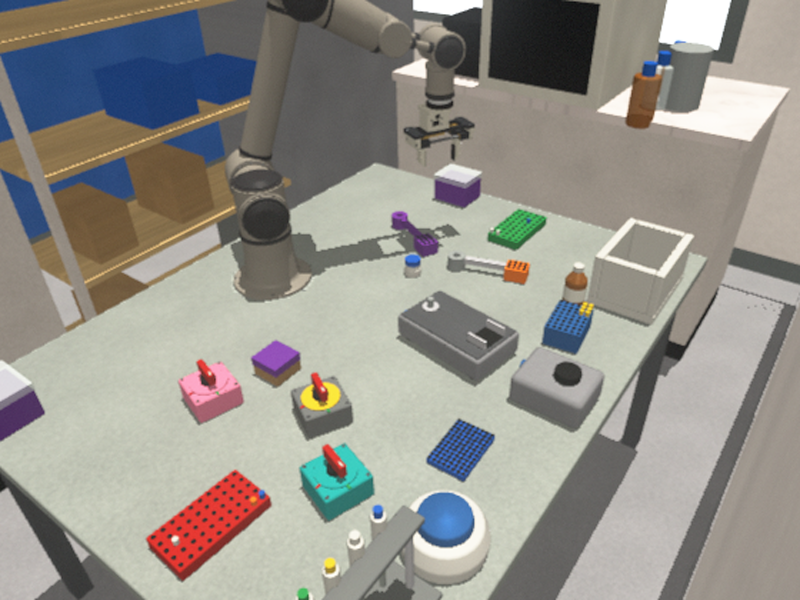

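View pics/wrist0.png

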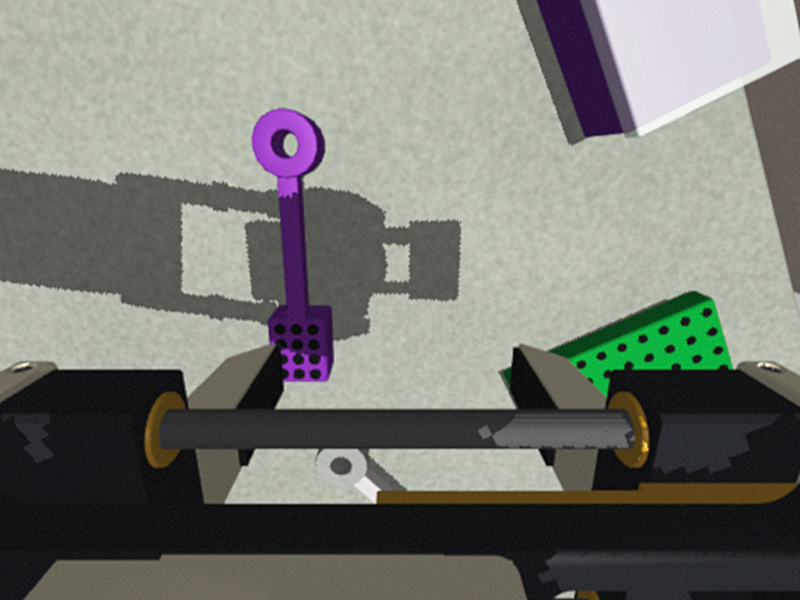

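The top view shows the isolator (yellow dial) at (543,300), the shaker at (390,255) with its spindle at (381,288), and the carrier with its hub at (262,331) and rack at (247,262). I'll enlarge these.

```bash
python3 - <<'E'
from plant import bot, vision, order
import cv2
im=vision.capture("top")[:,:,::-1]; cv2.imwrite("pics/top_raw.png",im)
# crops in raw px
for n,(x,y,w,h) in dict(iso=(350,185,60,50),shk=(235,130,80,95),car=(155,165,50,80)).items():
    s=int(min(800/w,600/h)); c=cv2.resize(im[y:y+h,x:x+w],None,fx=s,fy=s,interpolation=cv2.INTER_CUBIC)
    for i in range(0,w,10): cv2.putText(c,str(x+i),(i*s,10),0,.4,(0,0,255),1); cv2.line(c,(i*s,12),(i*s,h*s),(0,0,255) if 0 else (200,200,200),1)
    for j in range(0,h,10): cv2.putText(c,str(y+j),(0,j*s+12),0,.4,(0,0,255),1); cv2.line(c,(0,j*s),(w*s,j*s),(200,200,200),1)
    cv2.imwrite(f"pics/c_{n}.png",c); print(n,s,c.shape)
E
```

```text
iso 12 (600, 720, 3)
shk 6 (570, 480, 3)
car 7 (560, 350, 3)
```

View pics/c_iso.png

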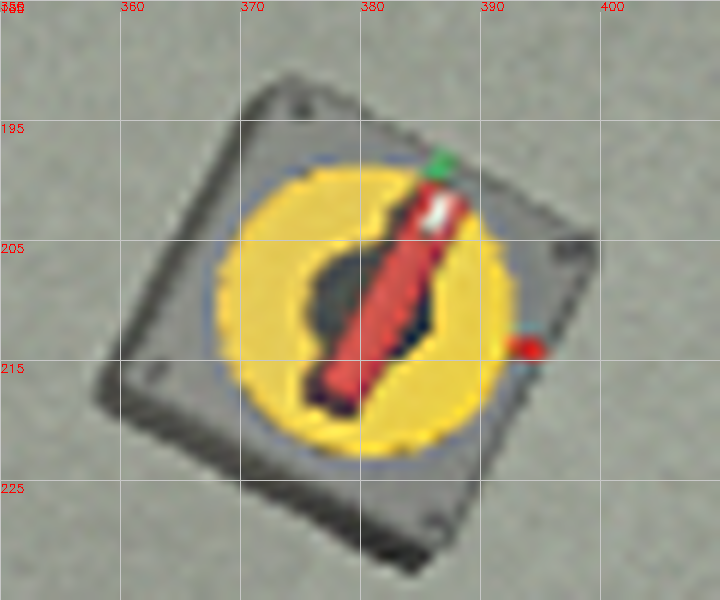

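View pics/c_shk.png

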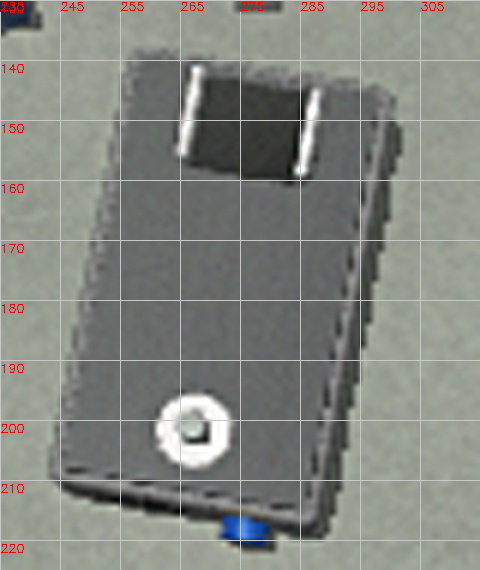

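View pics/c_car.png

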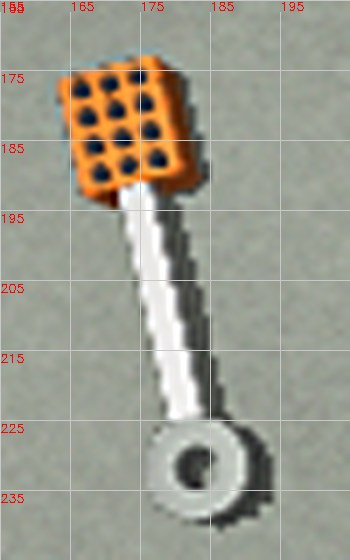

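```bash
cat > h.py <<'E'
import numpy as np, cv2
from plant import bot, vision, order
def ray(cam,uv,z,info=None):
    i=info or vision.camera_info(cam); R=cv2.Rodrigues(i["rvec"])[0]; t=i["tvec"]
    p=cv2.undistortPoints(np.array([[uv]],float),i["mtx"],None)[0,0]
    d=R.T@[p[0],p[1],1]; c=-R.T@t
    return c+d*(z-c[2])/d[2]
def proj(cam,P,info=None):
    i=info or vision.camera_info(cam)
    return cv2.projectPoints(np.atleast_2d(np.array(P,float)),i["rvec"],i["tvec"],i["mtx"],None)[0][:,0]
def go(target,yaw,ob=None):
    """shift (cm) in tool axes and turn to reach target TCP, yaw (mod pi)"""
    o=ob or bot.get_obs(); y0=o["tcp_rot"][2]; c,s=np.cos(y0),np.sin(y0)
    d=np.array(target)-o["tool_pos"]
    sh=np.array([c*d[0]+s*d[1],-d[2],-s*d[0]+c*d[1]])/10
    t=-(yaw-y0); t=(t+np.pi/2)%np.pi-np.pi/2
    return sh.round(2),round(t,3),o
E
python3 - <<'E'
from h import *
for n,uv,z in [("hand",(383,209.4),97.5),("h_on",(387.3,201),97.5),("h_lo",(378.5,217.7),97.5),("dial",(380.5,210.8),55),("grn",(386.5,198.7),55),("red",(394,214),55),
 ("spin",(267,201),95),("disc",(267.2,201.7),70),("cradle",(276.3,150.5),91),("hub",(183.1,231.7),40),("rack",(172.4,183),40)]:
    print(n,ray("top",uv,z).round(1))
o=bot.get_obs();print(o["time"],o["tool_pos"],o["tcp_rot"])
E
```

```text
hand [ 464.  -316.1   97.5]
h_on [ 491.2 -330.    97.5]
h_lo [ 437.3 -301.5   97.5]
dial [ 464.6 -317.2   55. ]
grn [ 505.  -337.3   55. ]
red [ 454.9 -360.9   55. ]
spin [484.5  52.8  95. ]
disc [485.8  53.3  70. ]
cradle [652.1  26.8  91. ]
hub [384.8 330.4  40. ]
rack [547.6 375.2  40. ]
0.2 [235.6703348  468.90731723 240.32592059] [-1.57165392e+00  1.01747725e-04 -4.65793787e-01]
```

```bash
python3 - <<'E'
from h import *
print(go((400,210,240),-0.48))
E
```

```text
(array([ 26.31,   0.03, -15.75]), np.float64(0.014), {'time': 0.2, 'joint_positions': array([ 9.58990652e-01,  3.42462390e-01,  1.52459925e+00, -2.52010272e-05,
        1.27539429e+00, -1.46004584e-01]), 'dq': array([ 0.00043478, -0.00111219, -0.00236685,  0.00013171, -0.00054732,
        0.00065348]), 'tau': array([ 1.03525999e-03, -4.31084991e+01, -2.44156194e+01,  7.17163458e-02,
        5.38645929e-02, -8.68623965e-05]), 'tool_pos': array([235.6703348 , 468.90731723, 240.32592059]), 'tcp_rot': array([-1.57165392e+00,  1.01747725e-04, -4.65793787e-01]), 'contact_force': array([-0.23865624, -0.05440773, -0.35017851]), 'moment': array([ 0.06416689, -0.01853971, -0.03283022]), 'grip_width': 91.9474496469799})
```

Request:
apply_moves --rows '[[[5.2,0,-3.2],0.014,9.0],[[10.5,0,-6.3],0.014,9.0],[[15.8,0,-9.5],0.014,9.0],[[21,0,-12.6],0.014,9.0],[[26.3,0,-15.8],0.014,9.0]]'

```text
time: 0.82
tool_pos: [400.4, 207.9, 240.5]
tcp_rot: [-1.571, -0.0, -0.48]
contact_force: [0.5, 1.0, 0.7]
grip_width: 90.0
```

```bash
python3 - <<'E'
from h import *
s,t,o=go((440,-80,220),-0.48);print(s,t,o["tool_pos"],o["tcp_rot"],o["time"],o["joint_positions"])
E
```

```text
[ 16.8    2.05 -23.72] 0.0 [400.41261879 207.89846389 240.52353995] [-1.57126994e+00 -1.45894217e-04 -4.79548827e-01] 0.825 [ 3.09038337e-01  2.06978272e-01  1.71336751e+00 -4.65422318e-04
  1.22148004e+00 -7.82049784e-01]
```

Request:
apply_moves --rows '[[[3.4,0.4,-4.8],0,9.0],[[6.8,0.8,-9.6],0,9.0],[[10.1,1.2,-14.3],0,9.0],[[13.5,1.6,-19],0,8.0],[[16.8,2.0,-23.7],0,7.0]]'

```text
time: 1.45
tool_pos: [440.1, -81.8, 220.6]
tcp_rot: [-1.571, -0.001, -0.48]
contact_force: [1.7, 1.1, 1.4]
grip_width: 74.7
```

```bash
python3 - <<'E'
from h import *
s,t,o=go((464.3,-316.6,180),-0.48);print(s,t,o["tool_pos"],o["tcp_rot"],o["time"],o["joint_positions"])
E
```

```text
[ 12.98   4.06 -19.71] 0.0 [440.08934846 -81.83245596 220.62659059] [-1.57107439e+00 -5.35813302e-04 -4.79805831e-01] 1.45 [-3.55124555e-01  2.19690160e-01  1.75585866e+00 -3.72722287e-04
  1.16554679e+00 -1.44596812e+00]
```

Request:
apply_moves --rows '[[[2.6,0.8,-4.0],0,6.0],[[5.2,1.6,-7.9],0,6.0],[[7.8,2.4,-11.8],0,6.0],[[10.4,3.2,-15.8],0,6.0],[[13,4.0,-19.7],0,6.0]]'

```text
time: 2.08
tool_pos: [464.4, -318.2, 180.3]
tcp_rot: [-1.571, -0.0, -0.48]
contact_force: [0.8, -0.5, 0.0]
grip_width: 60.2
```

```bash
python3 - <<'E'
from h import *
o=bot.get_obs();inf=vision.camera_info("wrist")
im=vision.capture("wrist")[:,:,::-1]; cv2.imwrite("pics/w1.png",cv2.resize(im,(800,600),interpolation=cv2.INTER_CUBIC))
print(proj("wrist",[[464.3,-316.6,97.5],[464.6,-317.2,55]],inf)/.7)
print(go((464.3,-316.6,82),-0.48))
E
```

```text
[[399.60828545 306.31875725]
 [398.45951156 285.39372394]]
(array([-0.33,  9.71,  0.6 ]), np.float64(-0.002), {'time': 2.125, 'joint_positions': array([-0.7425805 ,  0.46918468,  1.50330789, -0.00246699,  1.16661503,
       -1.82996796]), 'dq': array([ 0.04381765, -0.04812819,  0.09139388,  0.00680679,  0.00690455,
        0.08787153]), 'tau': array([  8.37170541, -55.46554685, -17.86596537,   1.25480309,
         2.03524254,   0.12759863]), 'tool_pos': array([ 464.38151099, -323.45867978,  179.10473792]), 'tcp_rot': array([-1.57362771, -0.00181908, -0.48243893]), 'contact_force': array([-0.2367906, -4.6285382, -0.0680627]), 'moment': array([-0.16593355,  0.02331881, -0.02044365]), 'grip_width': 60.07383356777052})
```

View pics/w1.png

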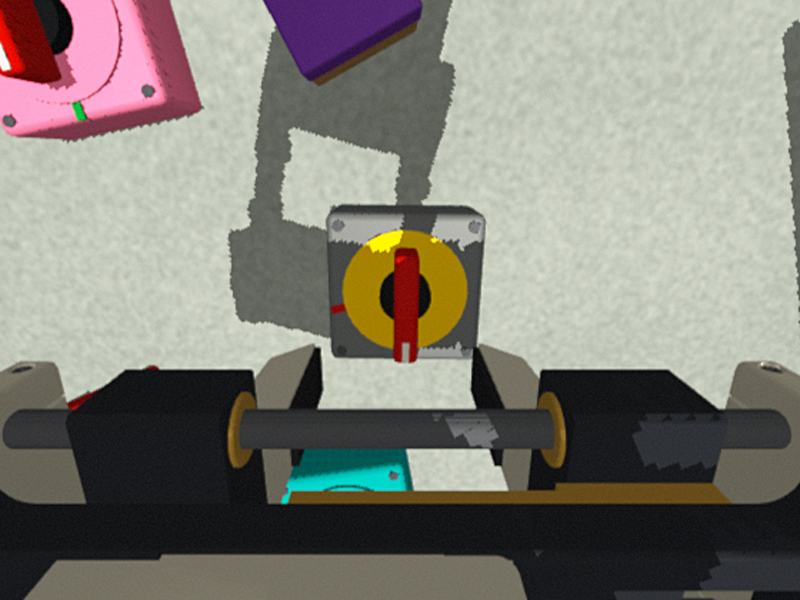

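```bash
python3 - <<'E'
from h import *
vision.capture("top"); vision.capture("top")
o=bot.get_obs();inf=vision.camera_info("wrist")
im=vision.capture("wrist")[:,:,::-1]; cv2.imwrite("pics/w2.png",cv2.resize(im[120:270,210:360],(600,600),interpolation=cv2.INTER_CUBIC))
print(proj("wrist",[[464.3,-316.6,97.5],[464.6,-317.2,55]],inf), o["tool_pos"],o["dq"].round(3))
s=go((464.3,-316.6,82),-0.48);print(s[:2],s[2]["tool_pos"])
E
```

```text
[[279.95043188 215.34360875]
 [279.10445971 200.59737202]] [ 463.93515634 -318.16762425  179.60295015] [ 0.042 -0.037  0.039  0.011  0.011  0.012]
(array([0.02, 9.8 , 0.03]), np.float64(-0.001)) [ 464.02970041 -316.75394791  180.01383439]
```

View pics/w2.png

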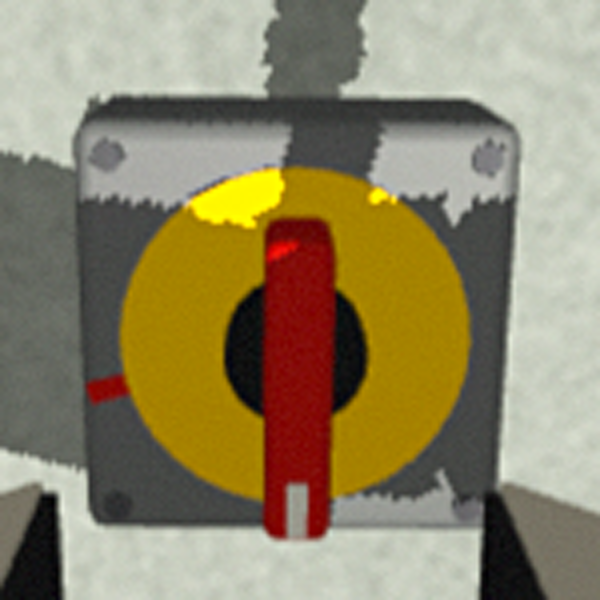

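```bash
python3 - <<'E'
from h import *
# wrist ray with stationary pose now: recapture
o=bot.get_obs();inf=vision.camera_info("wrist")
im=vision.capture("wrist")[:,:,::-1]; cv2.imwrite("pics/w3.png",cv2.resize(im[120:270,210:360],(600,600),interpolation=cv2.INTER_CUBIC))
print(o["tool_pos"],proj("wrist",[o["tool_pos"]],inf))
for uv,z in [((284.3,216),97.5),((283.8,203.7),55)]: print(ray("wrist",uv,z,inf))
E
```

```text
[ 464.02970041 -316.75394791  180.01383439] [[278.4067369  267.37966983]]
[ 466.59436491 -312.42278283   97.5       ]
[ 469.46831627 -313.32043833   55.        ]
```

View pics/w3.png

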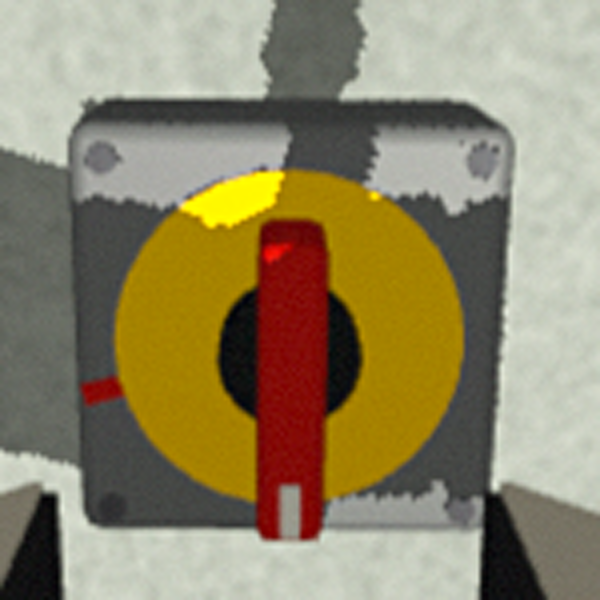

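Request:
apply_moves --rows '[[[0,3.0,0.1],0,6.0],[[0,6.0,0.2],0,5.0],[[0,8.5,0.2],0,4.5],[[0,9.8,0.2],0,4.5],[[0,9.8,0.2],0,3]]'

```text
time: 2.95
tool_pos: [465.0, -313.2, 82.2]
tcp_rot: [-1.57, 0.002, -0.479]
contact_force: [0.4, -0.4, -0.9]
grip_width: 38.8
```

Request:
apply_moves --rows '[[[0,0,0],0,1.2],[[0,0,0],0,1.0],[[0,0,0],0,1.0]]'

```text
time: 3.32
tool_pos: [465.6, -313.0, 83.1]
tcp_rot: [-1.569, 0.0, -0.48]
contact_force: [2.4, 2.5, 3.4]
grip_width: 13.9
```

Request:
apply_moves --rows '[[[0,0,0],0.14,1.0],[[0,0,0],0.28,1.0],[[0,0,0],0.42,1.0],[[0,0,0],0.56,1.0],[[0,0,0],0.7,1.0]]'

```text
time: 3.95
tool_pos: [467.1, -311.6, 83.2]
tcp_rot: [-1.567, 0.002, -1.185]
contact_force: [8.4, 6.5, -3.4]
grip_width: 14.0
```

```bash
python3 - <<'E'
from h import *
o=bot.get_obs();print(o["tool_pos"],o["tcp_rot"],o["contact_force"],o["moment"],o["joint_positions"])
print(go((465.3,-315,83),-0.48-1.3,o)[:2])
E
```

```text
[ 467.14741812 -311.56334981   83.17415022] [-1.56664659  0.00188329 -1.184627  ] [ 8.41966026  6.52139618 -3.35960818] [ 1.12308386 -1.43118764  0.05895212] [-0.72717196  0.57606089  1.62095533  0.0056221   0.94444077 -1.11663273]
(array([ 0.25,  0.02, -0.3 ]), np.float64(0.595))
```

Request:
apply_moves --rows '[[[0,0,0.1],0.14,1.0],[[0,0,0.1],0.28,1.0],[[0,0,0.1],0.42,1.0],[[-0.05,0,0.1],0.54,1.0],[[-0.05,0,0.1],0.6,1.0]]'

```text
time: 4.58
tool_pos: [469.1, -311.2, 83.2]
tcp_rot: [-1.566, 0.003, -1.787]
contact_force: [6.2, -0.9, -5.9]
grip_width: 13.9
```

Request:
apply_moves --rows '[[[0,0,0],0.02,1.0],[[0,0,0],0.02,1.0]]'

```text
time: 4.82
tool_pos: [469.2, -311.2, 83.2]
tcp_rot: [-1.566, 0.003, -1.806]
contact_force: [3.0, 0.3, -2.5]
grip_width: 14.7
```

Request:
apply_moves --rows '[[[0,0,0],0,3.0],[[0,0,0],0,5.0],[[0,0,0],0,6.0],[[0,-3,0],0,6.0],[[0,-8,0],0,6.0]]'

```text
time: 5.45
tool_pos: [467.8, -310.7, 162.5]
tcp_rot: [-1.569, 0.005, -1.806]
contact_force: [-0.3, -0.9, 0.2]
grip_width: 58.0
```

Request:
apply_moves --rows '[[[0,-4,0],0,6.0],[[0,-7,0],0,6.0],[[0,-7,0],0,6.0]]'

```text
time: 5.82
tool_pos: [468.4, -311.8, 235.2]
tcp_rot: [-1.565, 0.002, -1.806]
contact_force: [-0.6, 0.6, 0.1]
grip_width: 60.1
```

```bash
python3 - <<'E'
from h import *
im=vision.capture("wrist")[:,:,::-1]; cv2.imwrite("pics/w4.png",im)
im=vision.capture("scene")[:,:,::-1]; cv2.imwrite("pics/s4.png",im)
inf=None
o=bot.get_obs();print(o["tool_pos"],o["time"]);print(go((350,-50,230),-1.0,o)[:2])
E
```

```text
[ 467.26424124 -310.85913401  232.00459878] 5.925
(array([-22.63,   0.2 , -17.49]), np.float64(-0.806))
```

View pics/w4.png

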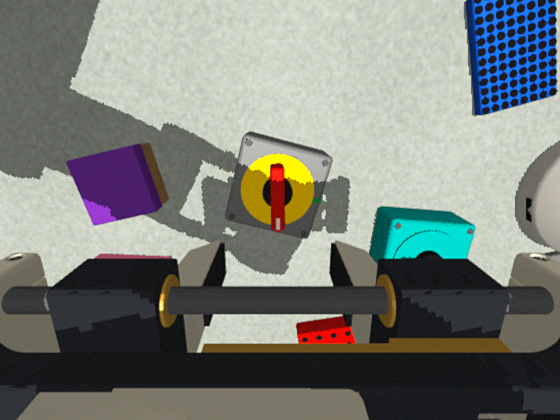

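View pics/s4.png

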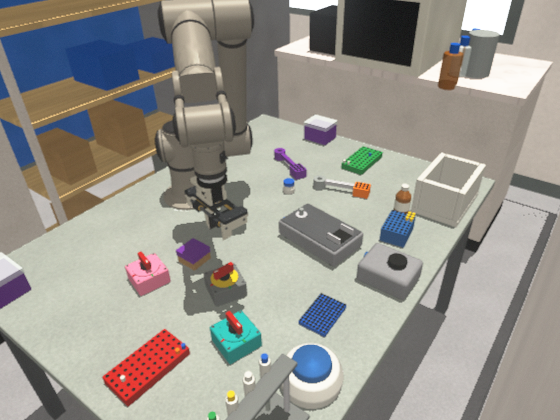

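```bash
python3 - <<'E'
from h import *
print(go((460,-20,230),-2.3)[:2])
E
```

```text
(array([-28.11,   0.2 ,  -7.5 ]), np.float64(0.494))
```

Request:
apply_moves --rows '[[[-5.6,0,-1.5],0.1,7],[[-11.2,0,-3],0.2,7],[[-16.8,0,-4.5],0.3,7],[[-22.5,0,-6],0.4,7],[[-28.1,0.2,-7.5],0.5,7]]'

```text
time: 6.55
tool_pos: [459.0, -18.2, 230.1]
tcp_rot: [-1.575, 0.004, -2.31]
contact_force: [0.7, -0.7, 0.2]
grip_width: 70.1
```

```bash
python3 - <<'E'
from h import *
print(go((430,260,200),.268)[:2],bot.get_obs()["tool_pos"])
E
```

```text
(array([-18.6 ,   3.01, -20.88]), np.float64(0.563)) [458.95634999 -18.18889829 230.09984114]
```

Request:
apply_moves --rows '[[[-3.7,0.6,-4.2],0.11,7],[[-7.4,1.2,-8.4],0.22,7],[[-11.2,1.8,-12.5],0.33,7],[[-14.9,2.4,-16.7],0.45,7],[[-18.6,3,-20.9],0.56,7]]'

```text
time: 7.18
tool_pos: [428.7, 261.7, 200.0]
tcp_rot: [-1.576, -0.002, -2.874]
contact_force: [0.7, -0.8, -0.7]
grip_width: 70.3
```

```bash
python3 - <<'E'
from h import *
print(go((437,345,170),.268)[:2],bot.get_obs()["tool_pos"])
E
```

```text
(array([-3.01,  3.  , -7.81]), np.float64(-0.0)) [428.65676147 261.71466338 199.98283887]
```

Request:
apply_moves --rows '[[[-1.0,1,-2.6],0,6],[[-2.0,2,-5.2],0,6],[[-3,3,-7.8],0,6],[[-3,3,-7.8],0,6],[[-3,3,-7.8],0,6]]'

```text
time: 7.8
tool_pos: [436.4, 344.2, 169.4]
tcp_rot: [-1.575, -0.004, -2.874]
contact_force: [0.8, -0.7, -0.2]
grip_width: 59.8
```

```bash
python3 - <<'E'
from h import *
o=bot.get_obs();inf=vision.camera_info("wrist")
im=vision.capture("wrist")[:,:,::-1]; cv2.imwrite("pics/w5.png",cv2.resize(im,(800,600),interpolation=cv2.INTER_CUBIC))
print(o["tool_pos"],o["tcp_rot"],o["dq"].round(3)); np.save("inf5.npy",inf,allow_pickle=True)
print("hub,rack,bal pred (800px)",proj("wrist",[[384.8,330.4,40],[547.6,375.2,40],[437,344.7,38]],inf)/.7)
E
```

```text
[436.39051858 344.21340125 169.43631076] [-1.57489012 -0.00359768 -2.87381587] [-0.014 -0.018 -0.003  0.002  0.001  0.001]
hub,rack,bal pred (800px) [[394.67455519 360.26508661]
 [394.03654577  94.09637112]
 [394.61214782 284.41892658]]
```

View pics/w5.png

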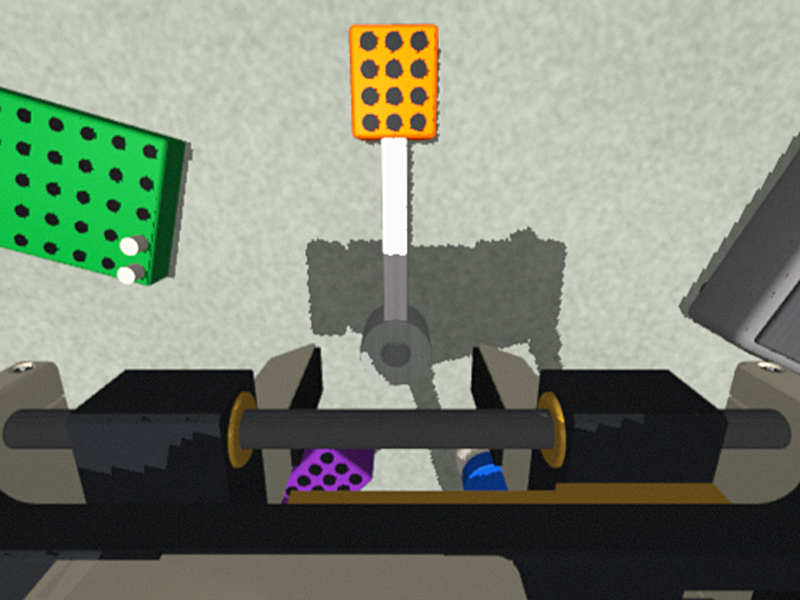

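```bash
python3 - <<'E'
from h import *
inf=np.load("inf5.npy",allow_pickle=True).item()
h=ray("wrist",(397*.7,351.5*.7),40,inf);r=ray("wrist",(394*.7,82*.7),40,inf)
print(h,r,np.linalg.norm(r-h),np.arctan2(*(r-h)[1::-1]),h+(r-h)*54/170)
im=vision.capture("scene")[:,:,::-1]
x,y=300,160;cv2.imwrite("pics/s5.png",cv2.resize(im[y:y+50,x:x+80],None,fx=9,fy=9,interpolation=cv2.INTER_CUBIC))
p=proj("scene",[[384.8,330.4,40],[547.6,375.2,40],h,r]);print((p-[x,y])*9)
E
```

```text
[391.63495483 330.60794376  40.        ] [553.70288142 376.8838881   40.        ] 168.54517451922234 0.27813320562992455 [443.11535504 345.30736137  40.        ]
[[168.76266858 161.63795112]
 [547.16483122 228.17139058]
 [182.18352834 166.00113792]
 [561.78774274 230.73699019]]
```

View pics/s5.png

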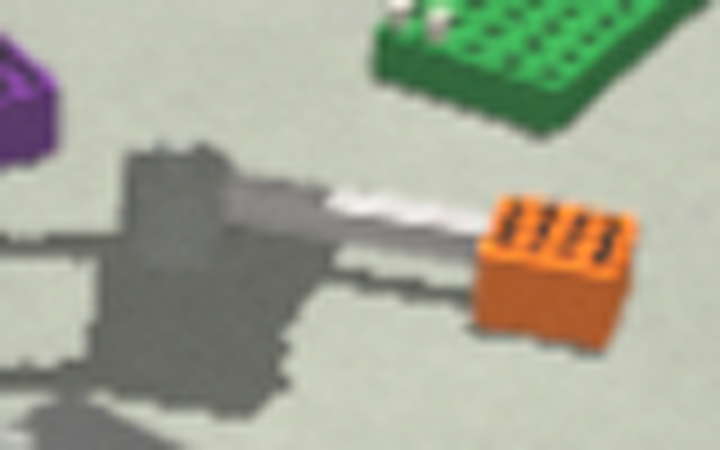

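Request:
apply_moves --rows '[[[-0.2,3.5,0],0,5],[[-0.4,7,0],0,5],[[-0.55,10.5,0],0,5],[[-0.55,13.5,0],0,5],[[-0.55,14.5,0],0,4.5]]'

```text
time: 8.52
tool_pos: [441.1, 344.9, 24.0]
tcp_rot: [-1.575, -0.005, -2.876]
contact_force: [0.1, -0.5, -0.3]
grip_width: 46.1
```

Request:
apply_moves --rows '[[[0,0,0],0,4],[[0,0,0],0,2],[[0,0,0],0,1.2],[[0,0,0],0,1.0]]'

```text
time: 9.02
tool_pos: [441.6, 345.5, 25.0]
tcp_rot: [-1.576, -0.003, -2.876]
contact_force: [-0.9, 0.2, 3.9]
grip_width: 15.8
```

Request:
apply_moves --rows '[[[0,0,0],0,1.0],[[0,-1.5,0],0,1.0],[[0,-4,0],0,1.0],[[0,-6,0],0,1.0],[[0,-8,0],0,1.0]]'

```text
time: 9.65
tool_pos: [441.6, 345.0, 106.2]
tcp_rot: [-1.575, -0.003, -2.876]
contact_force: [0.3, -0.8, -4.6]
grip_width: 15.6
```

Request:
apply_moves --rows '[[[0,-2,0],0,1.0],[[0,-4,0],0,1.0],[[0,-6,0],0,1.0],[[0,-6.5,0],0,1.0],[[0,-6.5,0],0,1.0]]'

```text
time: 10.28
tool_pos: [441.7, 344.6, 171.2]
tcp_rot: [-1.575, -0.003, -2.876]
contact_force: [-0.0, 0.2, -4.3]
grip_width: 15.7
```

```bash
python3 - <<'E'
from h import *
o=bot.get_obs();inf=vision.camera_info("wrist")
im=vision.capture("wrist")[:,:,::-1]; cv2.imwrite("pics/w6.png",cv2.resize(im,(800,600),interpolation=cv2.INTER_CUBIC))
im=vision.capture("scene")[:,:,::-1]; cv2.imwrite("pics/s6.png",cv2.resize(im[80:280,220:460],None,fx=3,fy=3,interpolation=cv2.INTER_CUBIC))
im=vision.capture("top")[:,:,::-1]; cv2.imwrite("pics/t6.png",cv2.resize(im,(800,600),interpolation=cv2.INTER_CUBIC))
print(o["tool_pos"],o["tcp_rot"],o["contact_force"],o["moment"],o["joint_positions"])
E
```

```text
[441.67356834 344.62076128 171.17411194] [-1.57529185 -0.0032902  -2.87567907] [-0.0265625   0.24454537 -4.346694  ] [-0.02147868  0.19143201 -0.06793717] [0.5229447  0.46918983 1.52742342 0.00568732 1.14702477 1.82549089]
```

View pics/w6.png

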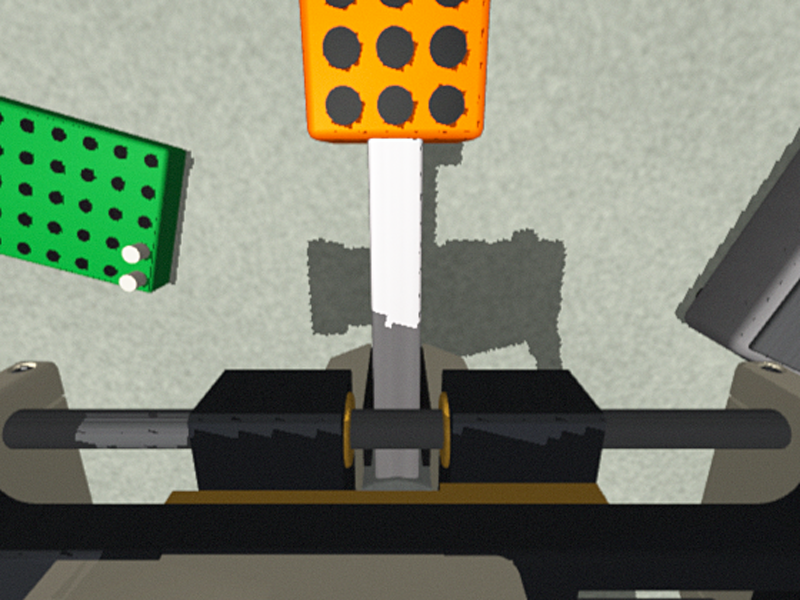

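View pics/s6.png

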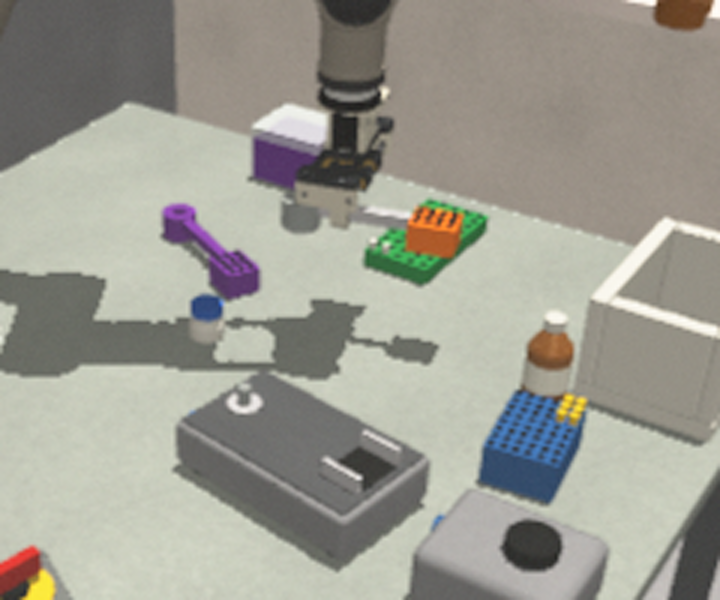

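View pics/t6.png

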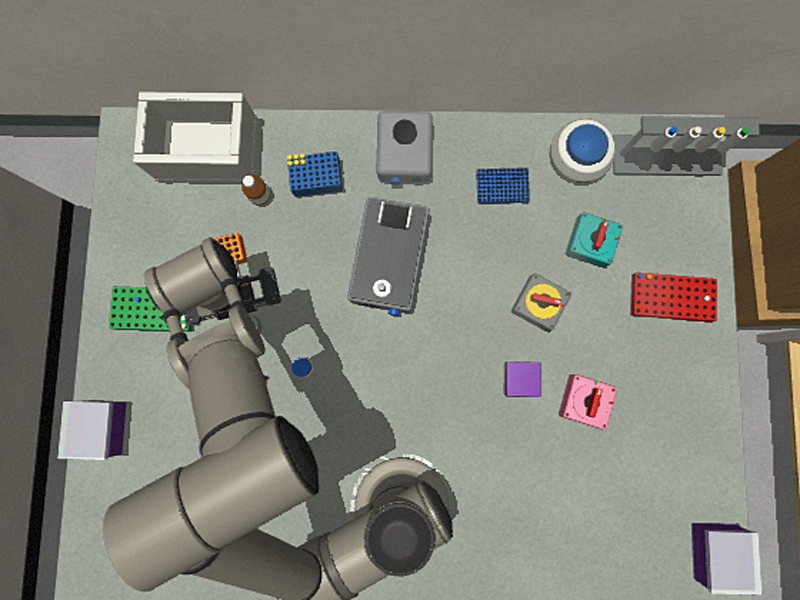

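```bash
python3 - <<'E'
from h import *
im=vision.capture("scene")[:,:,::-1]
x,y=275,195;c=cv2.resize(im[y:y+75,x:x+95],None,fx=8,fy=8,interpolation=cv2.INTER_CUBIC)
cv2.imwrite("pics/s7.png",c)
for P in ([484.5,52.8,95],[652.1,26.8,91],[465,-315,55],[469,-311,55]): print(P,(proj("scene",[P])-[x,y])*8)
E
```

```text
[484.5, 52.8, 95] [[201.09025305 105.63875866]]
[652.1, 26.8, 91] [[514.25364679 283.6783353 ]]
[465, -315, 55] [[-410.86644646  657.23684619]]
[469, -311, 55] [[-395.34608079  655.33350011]]
```

View pics/s7.png

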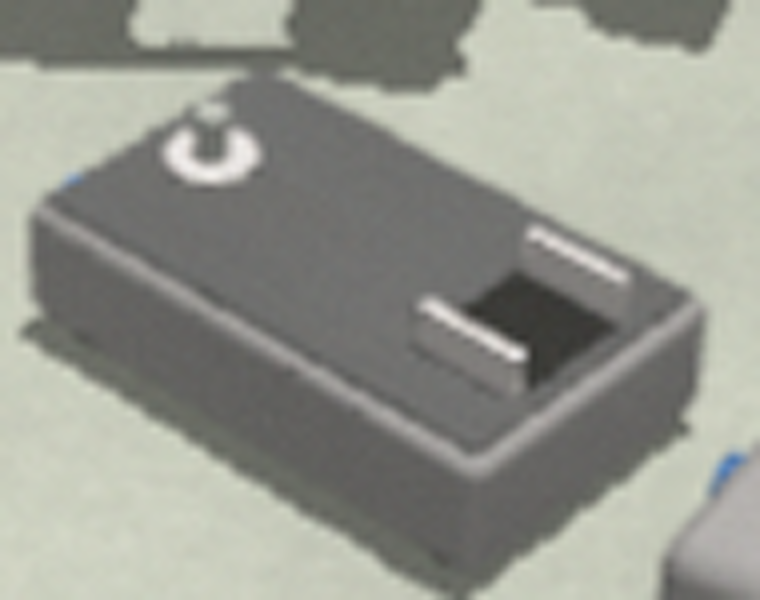

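```bash
python3 - <<'E'
from h import *
s=ray("scene",(275+211/8,195+110/8),95);c=ray("scene",(275+527/8,195+290/8),91);print(s,c,np.linalg.norm((c-s)[:2]),np.arctan2(*(c-s)[1::-1]))
r=ray("scene",(300+558/9,160+233/9),40);print(r)
E
```

```text
[489.73868058  52.53309815  95.        ] [658.26332984  26.15123395  91.        ] 170.57713846909618 -0.15528570034087438
[553.22076926 374.37544069  40.        ]
```

```bash
python3 - <<'E'
from h import *
print(go((541.7,45.3,165),-.155)[:2],bot.get_obs()["tool_pos"])
E
```

```text
(array([-1.81,  0.53, 31.5 ]), np.float64(0.421)) [441.46247805 344.5082242  170.25839243]
```

Request:
apply_moves --rows '[[[-0.1,0,2],0.03,1.0],[[-0.3,0,5],0.07,1.0],[[-0.5,0,9],0.12,1.0],[[-0.8,0,13],0.18,1.0],[[-1.0,0,17],0.23,1.0]]'

```text
time: 11.1
tool_pos: [496.0, 180.9, 169.2]
tcp_rot: [-1.573, -0.006, -3.109]
contact_force: [1.2, 0.1, -5.3]
grip_width: 15.8
```

```bash
python3 - <<'E'
from h import *
o=bot.get_obs();print(go((541.7,45.3,165),-.155,o)[:2],o["tool_pos"],o["contact_force"],o["grip_width"])
E
```

```text
(array([-4.12,  0.42, 13.7 ]), np.float64(0.188)) [496.03103482 180.88414714 169.19572196] [ 1.15757557  0.0961869  -5.28368077] 15.77248725645412
```

Request:
apply_moves --rows '[[[-1.1,0,3.8],0.05,1.0],[[-2.2,0,7.5],0.1,1.0],[[-3.2,0.2,10.8],0.15,1.0],[[-3.9,0.4,13.0],0.18,1.0],[[-4.1,0.4,13.7],0.19,1.0]]'

```text
time: 11.72
tool_pos: [541.4, 43.3, 164.1]
tcp_rot: [-1.572, -0.008, 2.981]
contact_force: [-0.3, 1.8, -5.6]
grip_width: 15.6
```

Request:
apply_moves --rows '[[[0,0,0],0,1.0],[[0,0,0],0,1.0],[[0,0,0],0,1.0]]'

```text
time: 12.1
tool_pos: [541.2, 44.1, 164.2]
tcp_rot: [-1.572, -0.008, 2.982]
contact_force: [0.4, -0.4, -4.8]
grip_width: 15.8
```

```bash
cat >> h.py <<'E'
def shots(k):
    for n,b in (("scene",(260,170,120,100)),("top",(225,120,100,100))):
        im=vision.capture(n)[:,:,::-1]; x,y,w,h=b; s=6
        c=cv2.resize(im[y:y+h,x:x+w],None,fx=s,fy=s,interpolation=cv2.INTER_CUBIC); cv2.imwrite(f"pics/{n}{k}.png",c)
    inf=vision.camera_info("wrist"); im=vision.capture("wrist")[:,:,::-1]; cv2.imwrite(f"pics/wrist{k}.png",cv2.resize(im,(800,600),interpolation=cv2.INTER_CUBIC))
    return inf
E
python3 - <<'E'
from h import *
o=bot.get_obs();print(go((541.7,45.3,161),-.155,o)[:2],o["tool_pos"],o["tcp_rot"],o["contact_force"],o["grip_width"])
shots(8)
# predicted hub top/rack top given pose
yaw=o["tcp_rot"][2]+np.pi; u=np.array([np.cos(yaw),np.sin(yaw),0]); g=o["tool_pos"]
z=np.array([0,0,g[2]-25+40-g[2]])
P=[g-53*u+z,g+117*u+z]; print("hub,rack est",P)
print("scene",(proj("scene",P)-[260,170])*6,"top",(proj("top",P)-[225,120])*6)
E
```

```text
(array([-0.03,  0.32, -0.13]), np.float64(-0.004)) [541.1583602   44.06582804 164.15931488] [-1.57168166 -0.0076483   2.98245725] [ 0.44455874 -0.42556119 -4.835367  ] 15.831212592794845
hub,rack est [array([488.82803316,  52.46445129, 179.15931488]), array([656.68002554,  25.52547106, 179.15931488])]
scene [[247.48309832 105.99040237]
 [491.63239763 230.45303786]] top [[245.20367889 454.00702436]
 [306.18624601 130.15451553]]
```

View pics/scene8.png

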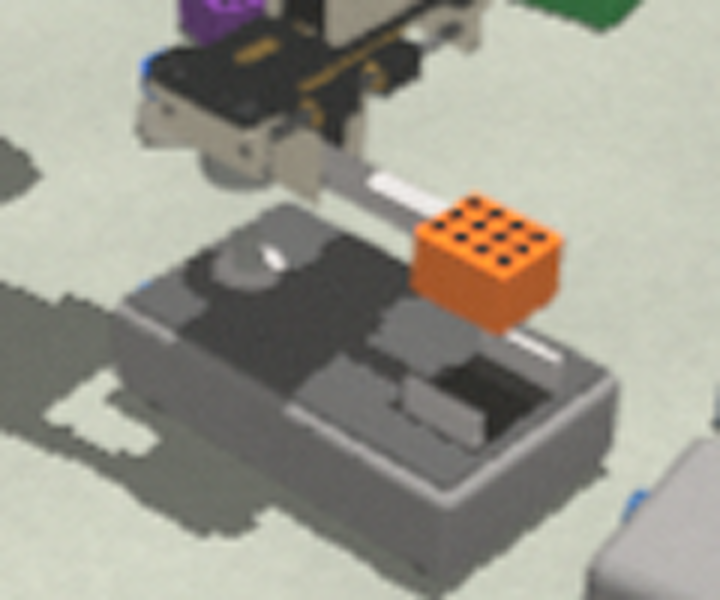

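View pics/top8.png

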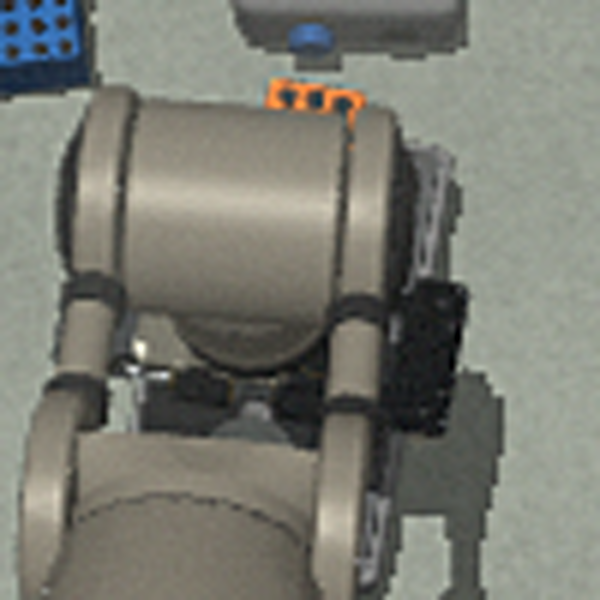

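View pics/wrist8.png

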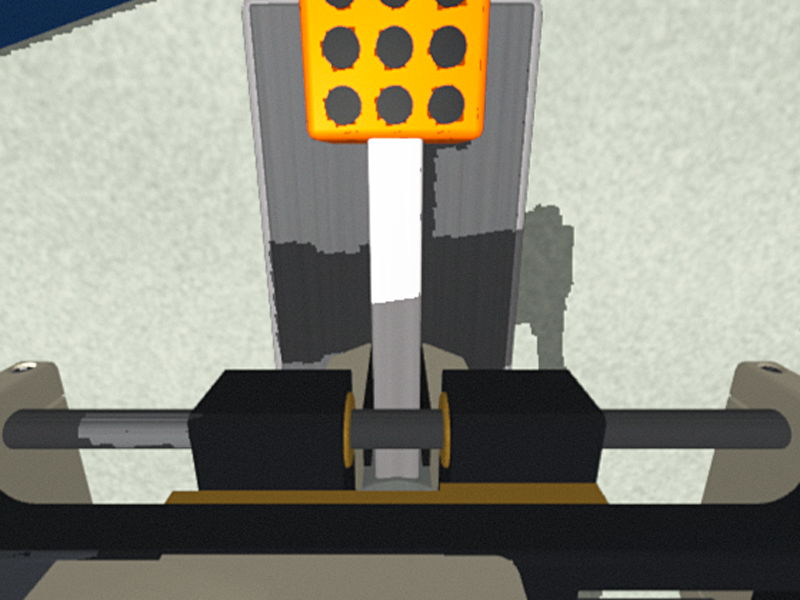

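```bash
python3 - <<'E'
from h import *
o=bot.get_obs();inf=vision.camera_info("wrist")
for z in (171,175,179): print(z,ray("scene",(260+489/6,170+236/6),z))
yaw=o["tcp_rot"][2]+np.pi; u=np.array([np.cos(yaw),np.sin(yaw),0]); n=np.array([-u[1],u[0],0]); g=o["tool_pos"]
E=[g+87*u+s*25*n+[0,0,15+dz] for dz in (0,-3,3) for s in (-1,1)]
print((proj("wrist",E,inf)/.7).round(1))
print("end of deck via wrist",ray("wrist",(395*.7,3*.7),70,inf), "mid-edge via scene", ray("scene",(260+532/6,170+437/6),70), "top",ray("top",(235+ (125+392)/12, 130+(55+95)/12),70))
print(o["dq"].round(3),o["moment"])
E
```

```text
171 [652.64966493  30.77529021 171.        ]
175 [655.28115853  25.76521457 175.        ]
179 [657.91265212  20.75513894 179.        ]
[[482.4 138.3]
 [303.1 138.4]
 [480.4 138.7]
 [305.2 138.7]
 [484.4 138. ]
 [300.8 138.1]]
end of deck via wrist [690.01768478  19.59645068  70.        ] mid-edge via scene [695.17181461  12.99888547  70.        ] top [684.9968913   22.06330874  70.        ]
[-0.003  0.002  0.001 -0.001  0.001  0.001] [-0.07239354  0.10370649 -0.05017573]
```

Request:
apply_moves --rows '[[[0,0.2,-0.1],0,1.0],[[0,0.4,-0.1],0,1.0],[[0,0.4,-0.1],0,1.0],[[0,0.4,-0.1],0,1.0],[[0,0.4,-0.1],0,1.0]]'

```text
time: 12.88
tool_pos: [541.5, 44.8, 160.2]
tcp_rot: [-1.572, -0.007, 2.982]
contact_force: [-0.2, 0.3, -4.6]
grip_width: 15.6
```

```bash
python3 - <<'E'
from h import *
im=vision.capture("top")[:,:,::-1]; cv2.imwrite("pics/t9.png",cv2.resize(im,(800,600)))
vision.capture("scene")
o=bot.get_obs();print(o["tool_pos"],o["tcp_rot"],o["dq"].round(3),o["contact_force"],o["grip_width"],o["time"])
E
```

```text
[541.4774133   44.78610743 160.21702422] [-1.57163689 -0.00735924  2.98204284] [-0.001 -0.001 -0.001 -0.    -0.001  0.   ] [ 0.31793408 -0.12334571 -4.47756442] 16.05573666363532 12.975
```

View pics/t9.png

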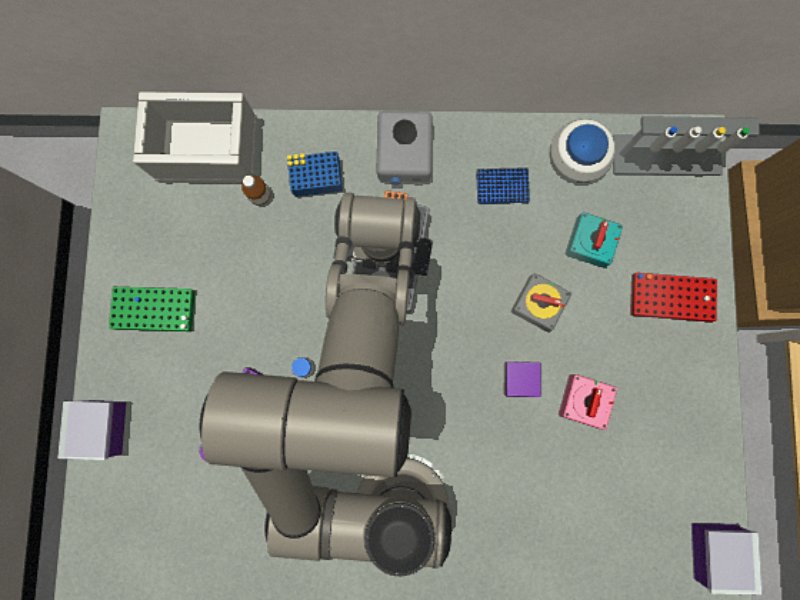

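The top view shows the isolator handle at the red tick (545,300) and every bystander where it started. The arm is still, so I'm handing in.

```bash
python3 -c "
from plant import order
print(order.close_job())"
```

```text
the job is handed in; nothing more can be done
None
```

I turned the isolator handle clockwise by about 1.32 rad to the off stop. I then gripped the carrier by its bar at the balance point, lifted it and brought it over the shaker. I handed in while holding it there, at about 13 s of the 54 s allowed; no verdict is reported.

**Last checks:**
- **Isolator:** in the last top view the handle still points at the red tick.
- **Bystanders:** all of them look to be where they started.
- **Hold:** the arm is still, the grip is 16 mm wide on the bar, and the force on the tool is a steady 4.5 N or so, which matches the carrier's weight.
- **Height and level:** the hub's underside is at about 135 mm, roughly 40 mm above the spindle tip. The rack looks about 1° low, judged from the wrist picture.
- **Position in plan:** I put the hub and rack within roughly 3 mm of the spindle and cradle. The arm hid both from above at the end, so this rests on the TCP reading plus the wrist and scene pictures.

**Disagreement:** positions from the top camera were about 5 mm off from the wrist and scene cameras and from where the handle sat when gripped. I went with the wrist and scene values.

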